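# Unlock the eccentric cam and slide the specimen carriage home over the lens

### The job

Bring the culture dish over the lens of the inverted viewer: with your fingertips, first swing the lever of the eccentric lock clockwise until the cam is at its low point, with the lever pointing straight out to the right of the viewer, and only then push the carriage forward by its upright push plate until it is fully home. Do not push the carriage before the cam is at its low point. Do not touch the dish, which must stay flat in its seat, and leave the other things where they are.

Things in the scene. Friction and masses are not known exactly. Their poses are not given: they have to be found in the camera images.
- viewer: Inverted viewer: flat white housing fixed to the bench, deck 45 mm above it. Frame: x forward (the way the carriage is pushed, away from the robot; yaw within 0.3 rad), y left, z up. Origin on the bench, below the dish seat's start place; housing spans x -85 to 105, y -205 to 95 mm. Steel rails 10 x 10 mm on the deck at y = +51 (x -60 to 90) and y = -51 (x 12 to 90).
- port (a point): Centre of the round glass lens port (62 mm across, black rim) flush in the deck, 38 mm ahead of the viewer's origin, at deck height; half hidden by the carriage at the start.
- carriage (a joint): Forward travel (viewer +x) of the carriage, m: 0 = fully back (start), 0.038 = fully home at its stop. Stays where left; friction about 2 N. It is an aluminium plate 103 x 90 x 12 mm lying on the deck, at the start from x -58 to +45, y -45 to 45 mm in the viewer frame, with four low black lips around the dish.
- follower (a point): Middle of the front face of the carriage's follower arm, at the cam's side: a bar 15 mm wide (x) and 15 mm high that sticks out from the carriage's right side to viewer y = -135 mm. This face runs against the cam's rim: with the cam away from its low point it stops the carriage well short of home.
- push_plate (a point): Top middle of the rear face (the face towards the robot) of the carriage's upright black push plate: plate 12 mm thick, 70 mm wide, its top 90 mm above the bench (45 mm above the deck). Axes as the viewer's; it moves with the carriage. The dish centre lies 58 mm ahead of it.
- cam (a joint): Angle of the eccentric lock, rad, counter-clockwise positive from above: 0 = low point, lever straight to the viewer's right (-y), disc bulging forward, away from the follower. Starts at 1.3 to 2.1 (lever pointing roughly forward). Range -0.35 (a stop a little past the low point) to 2.4. Stays where left; friction about 0.1 N m. The carriage comes fully home only within about 0.6 rad of 0.
- cam_pivot (a point): Vertical pivot axis of the cam, at deck height, fixed on the viewer at x = 19, y = -120 mm in its frame. The cam is a steel disc 60 mm across, its centre 20 mm off this axis, its top 64 mm above the bench.
- lever_knob (a point): Top of the upright round black knob (18 mm across) near the lever's outer end, 64 mm from the pivot axis, its top 115 mm above the bench. The lever is a dark steel bar 14 mm wide that lies on the cam from 64 to 80 mm above the bench and reaches 72 mm out from the pivot; the knob stands on it from 80 to 115 mm. Lever and knob are pushed sideways.
- dish: Closed clear culture dish, 61 mm across, 15 mm high, loose in the carriage's seat (its underside 57 mm above the bench). Origin: centre of its underside. Not to be touched.
- objective: Bystander: small steel objective lens standing on the viewer's deck near its front left corner, 30 mm across, 45 mm high. Origin: centre of underside.
- slide_box: Bystander: closed plastic box of slides, 87 x 32 x 32 mm, on the deck left of the left rail. Origin: centre of underside.
- reagent: Bystander: amber glass bottle, 64 mm across, 130 mm high, on the bench. Origin: centre of underside.
- beaker: Bystander: glass beaker, 72 mm across, 90 mm high, on the bench. Origin: centre of underside.
- dish_stack: Bystander: stack of three clear dishes, 61 mm across, 46 mm high, on the bench right of the viewer. Origin: centre of underside.

How it is judged:
On the way, in this order (a step that is already met when the one before it is completed fails the run):
1. the cam is turned to its low point (within 0.5 rad) while the carriage is still back (value of joint cam between -0.5 and 0.5 rad and value of joint carriage below 0.006 m), for 0.2 s.
2. the carriage is pushed fully home (value of joint carriage above 0.035 m), for 0.2 s.
At the end, for the whole second after the job is handed in: The carriage is home (within 3 mm of its stop) and at rest, the cam is within 0.5 rad of its low point, and the dish lies flat in its seat with its centre within 7 mm of the lens port's (value of joint carriage above 0.035 m and velocity of joint carriage below 0.01 m/s and value of joint cam between -0.5 and 0.5 rad and x of dish in the frame of push_plate between 0.054 and 0.062 m and y of dish in the frame of push_plate between -0.004 and 0.004 m and angle between dish's own z axis and vertical below 0.08 rad and horizontal distance between dish and port below 0.007 m and linear speed of dish below 0.02 m/s); the robot touches nothing.
It fails at once if the carriage is pushed forward more than 8 mm while the cam is more than 0.6 rad from its low point (value of joint carriage above 0.008 m and value of joint cam above 0.6 rad).
It fails at once if the dish is touched (contact force between any of the fingers, the arm and dish above 0.5 N).
It fails at once if the dish is lifted, tipped or pushed out of its seat (not (x of dish in the frame of push_plate between 0.054 and 0.062 m and y of dish in the frame of push_plate between -0.004 and 0.004 m and angle between dish's own z axis and vertical below 0.08 rad) or height (world z) of dish above 0.064 m).
It fails at once if a bystander is moved more than 15 mm, lifted or knocked over (distance of any of objective, slide_box, reagent, beaker, dish_stack from where it was at the start of the episode above 0.015 m or angle between any of objective, slide_box, reagent, beaker, dish_stack's own z axis and vertical above 0.3 rad).
It also fails if it takes over 45 s, if anything falls off the work surface, if the arm or the gripper's body presses on something with over 40 N, if the wrist force passes 120 N, or if a joint passes its speed limit or range.

### The arm

A 6-joint arm with a two-finger parallel gripper is mounted at the origin on the work surface. World frame = base frame: x ahead of the robot, y to its left, z up, the work surface at z = 0. Lengths are in m, angles in rad, forces in N, time in s.
With the tool pointing down it reaches from about 0.25 to 0.725 m from the base axis. Payload 4 kg.
Tool frame: the origin (TCP) lies midway between the tips of the shut fingers; the grasp point (between the pads) lies 19 mm behind it; z points along the fingers, y is the line along which they close (so a half turn about z gives the same grasp; the last joint's range is limited). The gripper opens to 85 mm and grips with 20 to 120 N. Pads are 22 mm wide; open, the fingers measure 114 mm over their backs; the gripper's body (76 mm by 85 mm) begins 54 mm behind the grasp point. The pads swing forward as they close: fully open they stand 13 mm farther back than shut.
Start: joints at [-1.114, 0.241, 0.005, 1.335, 0, 1.571], TCP at [0.221, -0.449, 0.231] pointing down, gripper open.
Joint ranges: [-2.72, 2.72], [-1.05, 1.87], [-1.09, 1.28], [-1.99, 2.15], [-1.42, 1.44], [-3.14, 3.14]. Speed limits (rad/s): [2.79, 2.79, 3.14, 3.14, 3.14, 3.14].

### API

Orientations are given as a unit quaternion [x, y, z, w].
In Python, from workcell import bot gives the robot as it stands.
- The arm moves only by the tool move_arm, never from a script. Its argument "motion" is a list of rows, each an object of numbers: "x", "y", "z": the shift along the tool's x, y, z in cm; "yaw": the turn about the tool's z in degrees. A call has 1 to 20 rows; each row is the pose to reach, as a shift and turn from the pose commanded when the call began, along the tool's axes at that moment; what a row does not reach only later rows make up. A row lasts 1/8 s, in which the tool goes at most 62.5 mm and 10.7 degrees, less where a joint would pass 70% of its speed; a pose out of reach is approached as far as the arm can. A call with a gripper value outside its range is refused whole. "gripper" is the opening, from -1 (shut) to 1 (fully open), set as the call begins (left out, the last holds). The fingers move at their own pace and stop on an object; the grip force is fixed at half the most. Time passes only in rows, so rows that repeat a pose let the fingers close. It gives the time, the measured TCP pose, the force, the opening and the grip force at its end, in the units of the state.
- bot.get_obs(): the state, without advancing time (a new reading comes with each control period).
- bot.camera(name): name is "scene" or "top"; returns the picture (400x640x3 uint8, blue, green, red); there is no depth.
- bot.camera_model(name): a dict with "K" (3x3 intrinsics, pixels), "world_from_camera" (4x4, takes a point from camera to world coordinates). Camera axes: x right, y down, z forward; pixel columns grow to the right and rows downward; lengths in m; the calibration is good to about 2 mm. A picture is of the moment at which its call begins. camera_model takes no time and is no camera call.
- bot.job_done(): hands the job in; it is judged then, once.
Trained networks look in the newest picture that a camera, given by its name, has taken for a name from the list of things; names that differ only in an ending like _2 or _b are one class to them, and where a whole thing is asked for, a point or a joint stands for the part that bears it (a point fixed in the world has none). Each returns a list of dicts, best first, with "score" (0 to 1); they miss things now and then, are a little off and sometimes report something else, mostly with a low value. They report only what shows in the picture. A call takes as long as a camera call.
- bot.cut_out(camera, name): "mask" (400x640 bool, what is visible of it) and "centre" ([row, column] in pixels, amid what is visible of it).
The state is a dict: "clock": time; "joint_pos": joint angles; "joint_vel": joint speeds; "tau": joint torques, N m; "eef_pos": TCP position; "tool_rot": TCP orientation; "ft_force": force on the tool from outside, world axes, zero at the start; "ft_torque": the same for the moment, N m; "grip_width": finger opening in m; "grasp_force": force on a finger pad.
Only numpy, scipy, OpenCV 4.12 (cv2) and the standard library are available. Lean on these libraries where they do the work, as an engineer would, in place of code of your own. Each camera call takes 0.05 s, during which the arm holds its last target. There are 200 camera calls.

## Working session

There is one attempt and no reset: what is moved stays moved. The work goes in short steps, Python scripts to look and compute and a tool call to move; the robot and the scene stay as the last step left them, time stands still between calls to the robot, and variables do not carry over. Pictures are saved under pics/ and viewed, at most 10 in all, crops included, and the job is handed in when it is done.

Besides the shell and the picture viewer there is one more tool, called after "Emit:" by a JSON object that holds its "fn" and its "kwargs", one argument or row to a line. move_arm: Moves the arm, as the interface text tells. Its arguments: {"type":"object","properties":{"motion":{"type":"array"},"gripper":{"type":"number"}},"required":["motion"]}

```bash
mkdir -p pics
cat > h.py <<'E'
from workcell import bot
import numpy as np, cv2
def ray(cam,rc,z):
    m=bot.camera_model(cam);K=np.array(m["K"]);T=np.array(m["world_from_camera"])
    d=T[:3,:3]@np.linalg.solve(K,[rc[1],rc[0],1.]);o=T[:3,3]
    return o+d*(z-o[2])/d[2]
def pix(cam,p):
    m=bot.camera_model(cam);K=np.array(m["K"]);T=np.linalg.inv(np.array(m["world_from_camera"]))
    q=K@(T[:3,:3]@np.asarray(p,float)+T[:3,3]);return q[:2]/q[2]
E
python3 - <<'E'
from h import *
np.set_printoptions(precision=4,suppress=True)
for c in("scene","top"):
    cv2.imwrite(f"pics/{c}0.png",bot.camera(c)); print(c,np.array(bot.camera_model(c)["world_from_camera"])[:3,3])
    for n,z in(("lever_knob",.1),("push_plate",.09),("dish",.065),("cam",.064),("carriage",.057),("viewer",.045),("objective",.045),("slide_box",.032+.045),("reagent",.13),("beaker",.09),("dish_stack",.046)):
        for r in bot.cut_out(c,n)[:2]:
            print(c,n,round(r["score"],2),np.round(r["centre"]),int(r["mask"].sum()),ray(c,r["centre"],z)[:2])
o=bot.get_obs();print(o["clock"],o["eef_pos"],o["tool_rot"],o["grip_width"])
E
```

```text
scene [1.3346 0.0634 0.7381]
scene lever_knob 0.6 [230. 287.] 397 [ 0.6352 -0.0793]
scene push_plate 0.7 [213. 313.] 1041 [ 0.5561 -0.021 ]
scene push_plate 0.63 [230. 289.] 442 [ 0.6269 -0.0764]
scene dish 0.7 [217. 322.] 365 [0.5425 0.0006]
scene dish 0.6 [214. 311.] 975 [ 0.5294 -0.0289]
scene carriage 0.59 [213. 310.] 1056 [ 0.5156 -0.0331]
scene viewer 0.66 [238. 300.] 5998 [ 0.6065 -0.0515]
scene viewer 0.56 [214. 347.] 363 [0.4992 0.0689]
scene objective 0.48 [231. 358.] 120 [0.5689 0.0987]
scene objective 0.47 [219. 484.] 1054 [0.4997 0.4432]
scene slide_box 0.77 [214. 348.] 329 [0.5376 0.0721]
scene reagent 0.83 [221. 484.] 954 [0.6111 0.3941]
scene beaker 0.77 [221. 163.] 971 [ 0.6109 -0.4076]
scene dish_stack 0.87 [194. 202.] 387 [ 0.4348 -0.369 ]
scene dish_stack 0.26 [214. 321.] 311 [ 0.5081 -0.0037]
top [ 0.452  -0.012   1.2855]
top lever_knob 0.56 [184. 349.] 453 [ 0.5855 -0.0894]
top push_plate 0.56 [210. 317.] 1047 [ 0.5181 -0.0015]
top dish 0.67 [201. 315.] 363 [0.5444 0.0041]
top cam 0.93 [181. 349.] 458 [ 0.5988 -0.0941]
top carriage 0.79 [209. 325.] 1077 [ 0.5233 -0.0234]
top viewer 0.86 [193. 338.] 6176 [ 0.5665 -0.0608]
top objective 0.54 [209. 321.] 997 [ 0.5226 -0.0127]
top objective 0.43 [182. 282.] 96 [0.6035 0.0953]
top slide_box 0.81 [214. 288.] 339 [0.512  0.0771]
top slide_box 0.31 [183. 351.] 460 [ 0.5921 -0.098 ]
top reagent 0.67 [218. 163.] 615 [0.5065 0.3998]
top beaker 0.82 [184. 466.] 705 [ 0.5795 -0.4101]
top dish_stack 0.93 [239. 448.] 411 [ 0.4303 -0.3669]
top dish_stack 0.71 [208. 321.] 970 [ 0.5273 -0.0126]
1.2 [ 0.2205 -0.4487  0.2313] [ 0.974   0.2264 -0.     -0.    ] 0.08522973063135798
```

Run:
```python
from h import *
np.set_printoptions(precision=4,suppress=True)
im=cv2.imread("pics/top0.png"); cv2.imwrite("pics/topc.png",cv2.resize(im[140:260,260:420],None,fx=5,fy=5,interpolation=cv2.INTER_CUBIC))
im=cv2.imread("pics/scene0.png"); cv2.imwrite("pics/scenec.png",cv2.resize(im[170:290,220:380],None,fx=5,fy=5,interpolation=cv2.INTER_CUBIC))
bot.camera("top")
m=bot.cut_out("top","viewer")[0]["mask"]
c=max(cv2.findContours(m.astype(np.uint8),0,1)[0],key=cv2.contourArea)
b=cv2.boxPoints(cv2.minAreaRect(c))
P=np.array([ray("top",(v,u),.045)[:2] for u,v in b]);print(b,P)
for i in range(4):
    d=P[(i+1)%4]-P[i];print(np.hypot(*d),np.arctan2(d[1],d[0]))
```

```text
[[272.0009 176.781 ]
 [373.4164 148.2579]
 [391.8073 213.648 ]
 [290.3919 242.1711]] [[ 0.6188  0.123 ]
 [ 0.6927 -0.1671]
 [ 0.505  -0.212 ]
 [ 0.4332  0.0751]]
0.29933706438140995 -1.3212501669306151
0.19299385175993028 -2.906737578947857
0.2959374739710862 1.81596654169525
0.19167886274733884 0.2525054717453189
```

View pics/topc.png

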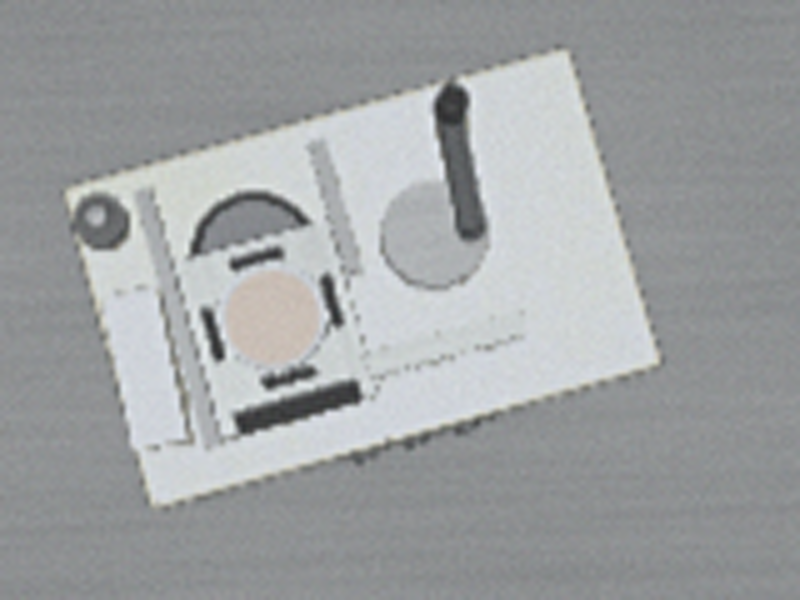

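View pics/scenec.png

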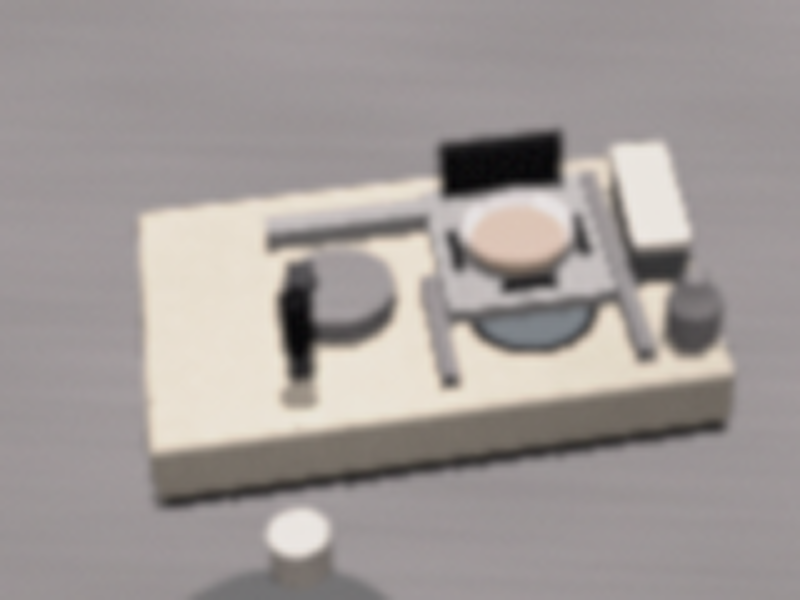

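The top crop shows the housing corners at (68,188), (568,50), (660,360), (152,505), the dish at (272,318), the knob at (452,103) pointing roughly forward, and the lever's pivot end at (472,230). The scene view agrees. Fitting the viewer's pose next.

```bash
cat >> h.py <<'E'
def cr(u,v,z): return ray("top",(140+(v+.5)/5-.5,260+(u+.5)/5-.5),z)[:2]
def fit():
    L=np.array([[.105,.095],[.105,-.205],[-.085,-.205],[-.085,.095]])
    W=np.array([cr(*p,.045) for p in((68,188),(568,50),(660,360),(152,505))])
    a=L-L.mean(0);b=W-W.mean(0)
    yaw=np.arctan2((a[:,0]*b[:,1]-a[:,1]*b[:,0]).sum(),(a*b).sum())
    R=np.array([[np.cos(yaw),-np.sin(yaw)],[np.sin(yaw),np.cos(yaw)]])
    t=W.mean(0)-R@L.mean(0); return yaw,R,t,W-(L@R.T+t)
E
python3 - <<'E'
from h import *
np.set_printoptions(precision=4,suppress=True)
yaw,R,t,res=fit();print(yaw,t,res)
V=lambda w:R.T@(w-t)
print("dish V",V(cr(272,318,.072)),"knob V",V(cr(452,103,.115)),"pivotend",V(cr(472,238,.08)), "plate top ends",V(cr(238,418,.09)),V(cr(360,388,.09)),"camdisc",V(cr(434,235,.064)))
k=V(cr(452,103,.115))-[.019,-.12];print("r",np.hypot(*k),"cam",np.arctan2(k[1],k[0])+np.pi/2)
im=bot.camera("scene")
for p,z in(([0,0],.072),([.019,-.12],.08),(V(cr(452,103,.115)),.115),([-.058,.035],.09),([-.058,-.035],.09),([.105,-.205],.045),([.105,.095],.045)):
    u,v=pix("scene",[*(R@p+t),z]);print(((u-220+.5)*5-.5).round(),((v-170+.5)*5-.5).round())
E
```

```text
0.24584897354492186 [0.5406 0.0053] [[-0.0018 -0.0034]
 [-0.0035  0.0016]
 [ 0.0027  0.0025]
 [ 0.0026 -0.0007]]
dish V [-0.0018  0.0009] knob V [ 0.0803 -0.1229] pivotend [ 0.0104 -0.1167] plate top ends [-0.0504  0.0333] [-0.0526 -0.0347] camdisc [ 0.0191 -0.0984]
r 0.06139251528444461 cam 1.523224617873742
519.0 227.0
299.0 266.0
299.0 294.0
562.0 129.0
438.0 143.0
148.0 453.0
739.0 374.0
```

```bash
cat >> h.py <<'E'
from scipy.spatial.transform import Rotation as Ro
def V2W(p):
    yaw,R,t,_=fit(); return R@np.asarray(p)+t
def rel(targets):
    o=bot.get_obs();T=Ro.from_quat(o["tool_rot"]).as_matrix()
    for (p,z) in targets:
        w=np.array([*V2W(p),z]); print("world",w.round(3),"rel cm",(T.T@(w-o["eef_pos"])*100).round(2))
    print("tool x ang deg",np.degrees(np.arctan2(T[1,0],T[0,0])).round(1),"viewer yaw",np.degrees(fit()[0]).round(1),"t",o["clock"],"F",np.round(o["ft_force"],1))
def arc(phi,d):
    f=np.radians(phi);u=np.array([1,1])/2**.5
    return np.array([.019,-.12])+.064*np.array([np.cos(f),np.sin(f)])+d*u
E
python3 - <<'E'
from h import *
print("thing",ray("scene",(276,280),.15))
rel([(arc(-3,.05),.23),(arc(-3,.04),.092)])
print(bot.get_obs()["joint_pos"])
E
```

```text
thing [ 0.82811577 -0.06197234  0.15      ]
world [ 0.677 -0.051  0.23 ] rel cm [ 58.48 -15.55   0.13]
world [ 0.672 -0.06   0.092] rel cm [ 57.64 -15.    13.93]
tool x ang deg 26.2 viewer yaw 14.1 t 1.35 F [-0.9 -0.4  0.1]
[-1.11394179e+00  2.40637777e-01  4.97276042e-03  1.33522167e+00
 -4.83031300e-05  1.57076719e+00]
```

View pics/scene0.png

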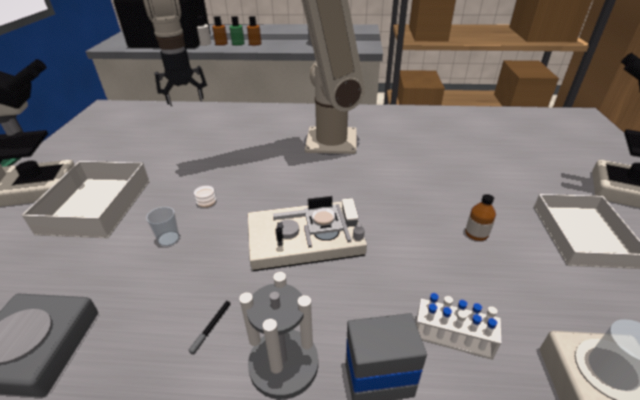

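The scene shows the viewer near (305,232), with bystanders well clear of it: the beaker (163,225), the reagent (482,218) and the dish stack (205,195). The white-capped thing is a pipette stand beyond the reach I need. Moving above the knob's left-front side, fingers shut.

Emit:
{"fn": "move_arm", "kwargs": {
  "motion": [
    {"x": 58.5, "y": -15.5, "z": 0, "yaw": -33},
    {"x": 58.5, "y": -15.5, "z": 0, "yaw": -33},
    {"x": 58.5, "y": -15.5, "z": 0, "yaw": -33},
    {"x": 58.5, "y": -15.5, "z": 0, "yaw": -33},
    {"x": 58.5, "y": -15.5, "z": 0, "yaw": -33},
    {"x": 58.5, "y": -15.5, "z": 0, "yaw": -33},
    {"x": 58.5, "y": -15.5, "z": 0, "yaw": -33},
    {"x": 58.5, "y": -15.5, "z": 0, "yaw": -33},
    {"x": 58.5, "y": -15.5, "z": 0, "yaw": -33},
    {"x": 58.5, "y": -15.5, "z": 0, "yaw": -33},
    {"x": 58.5, "y": -15.5, "z": 0, "yaw": -33},
    {"x": 58.5, "y": -15.5, "z": 0, "yaw": -33},
    {"x": 58.5, "y": -15.5, "z": 0, "yaw": -33},
    {"x": 58.5, "y": -15.5, "z": 0, "yaw": -33}
  ],
  "gripper": -1
}}

```text
clock: 3.1
eef_pos: [0.6766, -0.0528, 0.2321]
tool_rot: [0.87, 0.493, 0.0, 0.0]
ft_force: [-0.4, 0.2, 0.8]
grip_width: 0.0001
grasp_force: 0.0
```

Run:
```python
from h import *
rel([(arc(-3,.04),.092),(arc(-3,.02),.092)]+[(arc(p,.02),.092) for p in(-20,-40,-60,-80,-90,-95)]+[(arc(-92,.05),.092)])
print(bot.get_obs()["grip_width"])
```

```text
world [ 0.672 -0.06   0.092] rel cm [-0.86 -0.08 14.01]
world [ 0.661 -0.077  0.092] rel cm [-2.86 -0.08 14.01]
world [ 0.662 -0.096  0.092] rel cm [-4.44  0.96 14.01]
world [ 0.656 -0.117  0.092] rel cm [-6.59  1.54 14.01]
world [ 0.643 -0.135  0.092] rel cm [-8.8   1.35 14.01]
world [ 0.625 -0.148  0.092] rel cm [-10.82   0.41  14.01]
world [ 0.614 -0.151  0.092] rel cm [-11.67  -0.31  14.01]
world [ 0.609 -0.152  0.092] rel cm [-12.05  -0.72  14.01]
world [ 0.627 -0.126  0.092] rel cm [-8.83 -0.47 14.01]
tool x ang deg 59.1 viewer yaw 14.1 t 3.1 F [-0.4  0.2  0.8]
0.00011073752485975645
```

Emit:
{"fn": "move_arm", "kwargs": {
  "motion": [
    {"x": -0.5, "y": 0, "z": 5},
    {"x": -0.5, "y": 0, "z": 9},
    {"x": -0.5, "y": 0, "z": 12},
    {"x": -0.5, "y": 0, "z": 14},
    {"x": -0.5, "y": 0, "z": 14},
    {"x": -0.5, "y": 0, "z": 14}
  ]
}}

```text
invalid input at $.motion[0]: expected keys x, y, z, yaw
```

Run:
```python
from h import *
for c in("top","scene"):
    im=bot.camera(c); r=(slice(140,260),slice(260,420)) if c=="top" else (slice(170,290),slice(220,380))
    cv2.imwrite(f"pics/{c}1.png",cv2.resize(im[r],None,fx=5,fy=5,interpolation=cv2.INTER_CUBIC))
rel([(arc(p,.02),.092) for p in(-3,-20,-40,-60,-80,-90,-95)])
u=pix("scene",bot.get_obs()["eef_pos"]);print((u-[220,170])*5)
```

```text
world [ 0.661 -0.077  0.092] rel cm [-2.9  -0.08 14.  ]
world [ 0.662 -0.096  0.092] rel cm [-4.48  0.96 14.  ]
world [ 0.656 -0.117  0.092] rel cm [-6.63  1.53 14.  ]
world [ 0.643 -0.135  0.092] rel cm [-8.84  1.34 14.  ]
world [ 0.625 -0.148  0.092] rel cm [-10.85   0.4   14.  ]
world [ 0.614 -0.151  0.092] rel cm [-11.71  -0.32  14.  ]
world [ 0.609 -0.152  0.092] rel cm [-12.08  -0.73  14.  ]
tool x ang deg 59.1 viewer yaw 14.1 t 3.2 F [ 0.1  0.6 -1.1]
[360.81147153 138.05403683]
```

View pics/scene1.png

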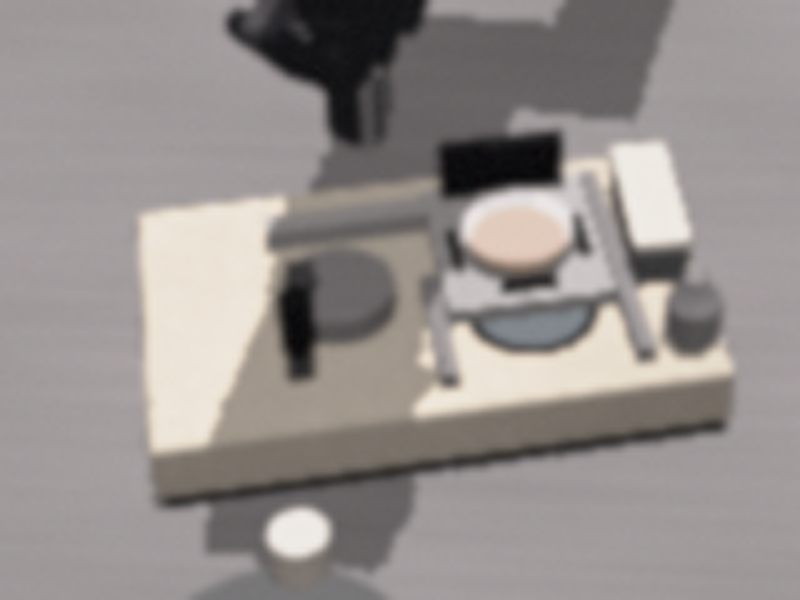

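The move was refused because its rows had no yaw, so the arm is still hovering. The fingertips show at (360,138), where the projection puts them, and the scene is unchanged.

Emit:
{"fn": "move_arm", "kwargs": {
  "motion": [
    {"x": -0.5, "y": 0, "z": 5, "yaw": 0},
    {"x": -0.5, "y": 0, "z": 9, "yaw": 0},
    {"x": -0.5, "y": 0, "z": 12, "yaw": 0},
    {"x": -0.5, "y": 0, "z": 14, "yaw": 0},
    {"x": -0.5, "y": 0, "z": 14, "yaw": 0},
    {"x": -0.5, "y": 0, "z": 14, "yaw": 0}
  ]
}}

```text
clock: 3.95
eef_pos: [0.6753, -0.0562, 0.0926]
tool_rot: [0.87, 0.494, 0.001, 0.001]
ft_force: [-0.9, 0.3, 0.6]
grip_width: 0.0
grasp_force: 0.0
```

Run:
```python
from h import *
im=bot.camera("scene")
cv2.imwrite("pics/s2.png",cv2.resize(im[170:290,220:380],None,fx=5,fy=5,interpolation=cv2.INTER_CUBIC))
rel([(arc(p,.02),.092) for p in(-3,-20,-40,-60,-80,-90,-95)])
```

```text
world [ 0.661 -0.077  0.092] rel cm [-2.52 -0.16  0.1 ]
world [ 0.662 -0.096  0.092] rel cm [-4.1   0.88  0.1 ]
world [ 0.656 -0.117  0.092] rel cm [-6.25  1.45  0.1 ]
world [ 0.643 -0.135  0.092] rel cm [-8.46  1.26  0.1 ]
world [ 0.625 -0.148  0.092] rel cm [-10.47   0.32   0.09]
world [ 0.614 -0.151  0.092] rel cm [-11.33  -0.4    0.09]
world [ 0.609 -0.152  0.092] rel cm [-11.7   -0.81   0.09]
tool x ang deg 59.2 viewer yaw 14.1 t 4.0 F [ 0.4 -0.6  0.6]
```

View pics/s2.png

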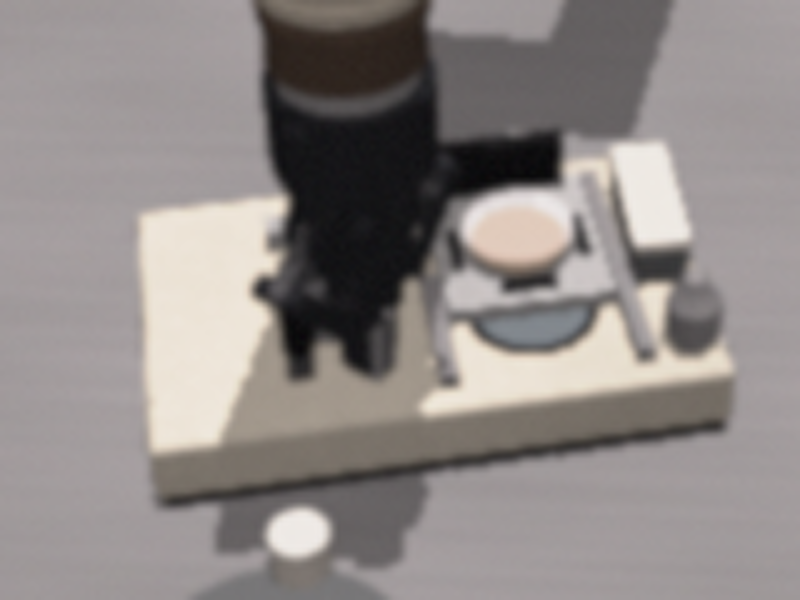

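The shut fingertips are at (370,360), just left of the knob at (298,340), with a clear gap. Sweeping along the arc.

Emit:
{"fn": "move_arm", "kwargs": {
  "motion": [
    {"x": -1.2, "y": 0, "z": 0, "yaw": 0},
    {"x": -2.5, "y": -0.1, "z": 0, "yaw": 0},
    {"x": -3.2, "y": 0.4, "z": 0, "yaw": 0},
    {"x": -4.1, "y": 0.9, "z": 0, "yaw": 0},
    {"x": -5.1, "y": 1.3, "z": 0, "yaw": 0},
    {"x": -6.2, "y": 1.5, "z": 0, "yaw": 0},
    {"x": -7.4, "y": 1.5, "z": 0, "yaw": 0},
    {"x": -8.5, "y": 1.3, "z": 0, "yaw": 0},
    {"x": -9.5, "y": 0.9, "z": 0, "yaw": 0},
    {"x": -10.5, "y": 0.3, "z": 0, "yaw": 0},
    {"x": -11.0, "y": -0.1, "z": 0, "yaw": 0},
    {"x": -11.4, "y": -0.5, "z": 0, "yaw": 0},
    {"x": -11.4, "y": -0.5, "z": 0, "yaw": 0}
  ]
}}

```text
clock: 5.62
eef_pos: [0.611, -0.1513, 0.0913]
tool_rot: [0.87, 0.494, -0.001, -0.0]
ft_force: [0.7, 0.3, -0.5]
grip_width: -0.0004
grasp_force: 0.0
```

Run:
```python
from h import *
bot.camera("top");im=bot.camera("scene")
cv2.imwrite("pics/s3.png",cv2.resize(im[170:290,220:380],None,fx=5,fy=5,interpolation=cv2.INTER_CUBIC))
rel([(arc(p,.02),.092) for p in(-90,-95,-100)]+[(arc(-90,.05),.092),(arc(-90,.05),.23)])
for p in(0,15,-15):
    a=np.radians(p-90); w=V2W(np.array([.019,-.12])+.064*np.array([np.cos(a),np.sin(a)]));print(p,(pix("scene",[*w,.115])-[220,170])*5)
```

```text
world [ 0.614 -0.151  0.092] rel cm [ 0.13  0.24 -0.09]
world [ 0.609 -0.152  0.092] rel cm [-0.25 -0.17 -0.09]
world [ 0.603 -0.153  0.092] rel cm [-0.58 -0.62 -0.09]
world [ 0.63  -0.126  0.092] rel cm [ 3.13  0.25 -0.09]
world [ 0.63  -0.126  0.23 ] rel cm [  3.12   0.23 -13.89]
tool x ang deg 59.2 viewer yaw 14.1 t 5.725 F [ 0.5  0.4 -0.8]
0 [165.40635228 226.87741554]
15 [171.02224167 247.31146551]
-15 [168.50575778 205.95076926]
```

View pics/s3.png

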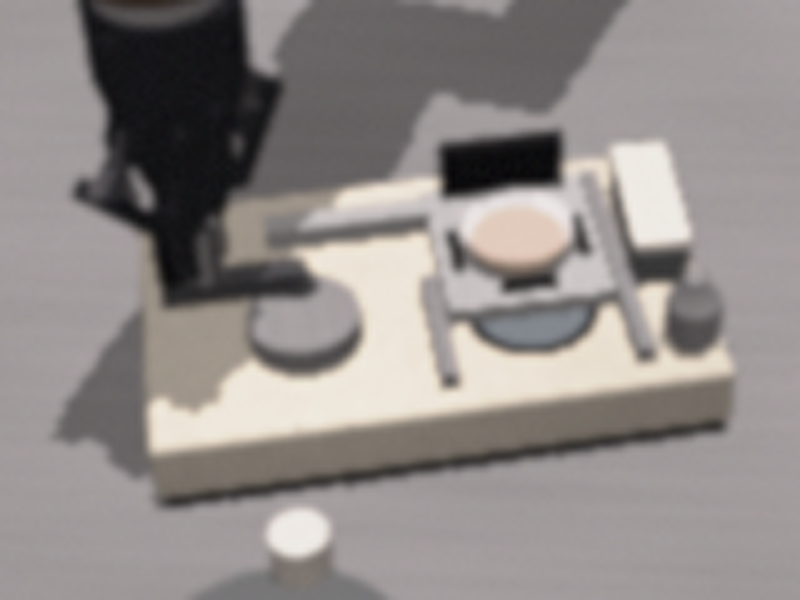

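The lever now runs from (305,275) to (165,295), parallel to the housing's front edge, so it points straight right and the cam is at its low point. The carriage hasn't moved. Backing off, lifting, and going behind the push plate.

Emit:
{"fn": "move_arm", "kwargs": {
  "motion": [
    {"x": 1.5, "y": 0, "z": 0, "yaw": 0},
    {"x": 3, "y": 0, "z": 0, "yaw": 0},
    {"x": 3, "y": 0, "z": -5, "yaw": 0},
    {"x": 3, "y": 0, "z": -11, "yaw": 0},
    {"x": 3, "y": 0, "z": -11, "yaw": 0}
  ]
}}

```text
clock: 6.35
eef_pos: [0.6314, -0.1248, 0.2081]
tool_rot: [0.869, 0.494, 0.005, 0.004]
ft_force: [0.4, 0.2, 0.0]
grip_width: 0.0
grasp_force: 0.0
```

Run:
```python
from h import *
rel([((-.105,0),.2),((-.105,0),.07)])
im=bot.camera("top")
r=bot.cut_out("top","lever_knob")
for k in r[:2]:
    w=ray("top",k["centre"],.1)[:2];yaw,R,t,_=fit();v=R.T@(w-t);print(k["score"],v,k["centre"])
cv2.imwrite("pics/t4.png",cv2.resize(im[140:260,260:420],None,fx=5,fy=5,interpolation=cv2.INTER_CUBIC))
```

```text
world [ 0.439 -0.02   0.2  ] rel cm [ -0.86 -21.91   0.54]
world [ 0.439 -0.02   0.07 ] rel cm [ -0.92 -22.07  13.54]
tool x ang deg 59.3 viewer yaw 14.1 t 6.35 F [0.4 0.2 0. ]
0.6 [ 0.04324578 -0.11360302] [175.1, 350.1]
0.57 [0.06837687 0.40330177] [217.8, 162.1]
```

Emit:
{"fn": "move_arm", "kwargs": {
  "motion": [
    {"x": -0.9, "y": -22, "z": 0, "yaw": -45},
    {"x": -0.9, "y": -22, "z": 0, "yaw": -45},
    {"x": -0.9, "y": -22, "z": 0, "yaw": -45},
    {"x": -0.9, "y": -22, "z": 0, "yaw": -45},
    {"x": -0.9, "y": -22, "z": 0, "yaw": -45},
    {"x": -0.9, "y": -22, "z": 0, "yaw": -45},
    {"x": -0.9, "y": -22, "z": 0, "yaw": -45}
  ]
}}

```text
clock: 7.32
eef_pos: [0.4346, -0.0207, 0.2008]
tool_rot: [0.615, 0.789, -0.0, -0.0]
ft_force: [0.2, 0.4, -0.6]
grip_width: 0.0
grasp_force: 0.0
```

Run:
```python
from h import *
rel([((-.105,0),.07),((-.058-.0145,0),.07),((-.02-.0145,0),.07)])
im=bot.camera("scene")
for n in("lever_knob","push_plate","cam"):
    for k in bot.cut_out("scene",n)[:2]:
        w=ray("scene",k["centre"],.1 if n=="lever_knob" else .075)[:2];yaw,R,t,_=fit();v=R.T@(w-t);print(n,k["score"],v,k["centre"])
cv2.imwrite("pics/s4.png",cv2.resize(im[170:290,220:380],None,fx=5,fy=5,interpolation=cv2.INTER_CUBIC))
```

```text
world [ 0.439 -0.02   0.07 ] rel cm [-0.05  0.43 13.08]
world [ 0.47  -0.012  0.07 ] rel cm [-0.05  3.68 13.08]
world [ 0.507 -0.003  0.07 ] rel cm [-0.05  7.48 13.07]
tool x ang deg 104.1 viewer yaw 14.1 t 7.325 F [ 0.2  0.4 -0.6]
lever_knob 0.57 [0.09969857 0.06934583] [228.3, 358.2]
push_plate 0.89 [-0.01211408 -0.0279851 ] [212.5, 312.5]
cam 0.69 [ 0.04312792 -0.13497703] [231.0, 274.6]
```

View pics/s4.png

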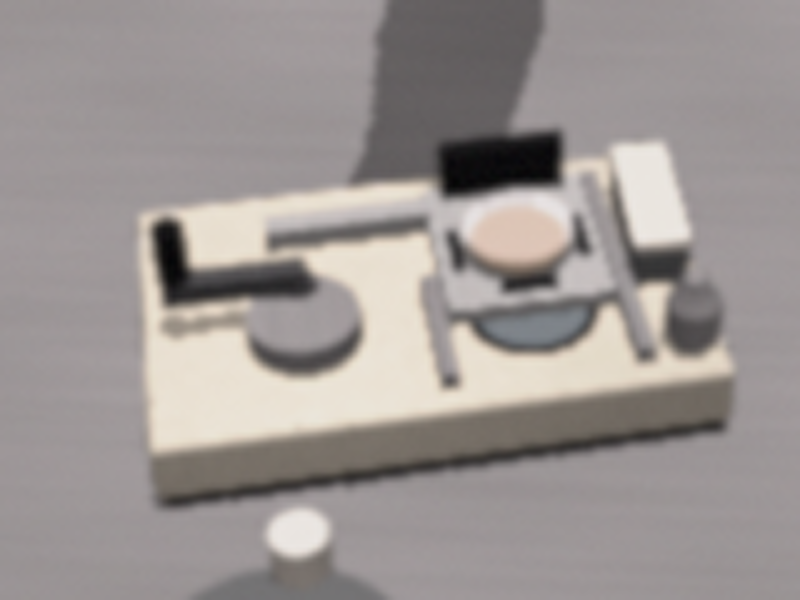

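The knob's top is at (167,222), against (165,227) predicted for cam 0. So the lever is at its low point and the carriage is still back. Descending behind the plate and pushing.

Emit:
{"fn": "move_arm", "kwargs": {
  "motion": [
    {"x": 0, "y": 0, "z": 6, "yaw": 0},
    {"x": 0, "y": 0, "z": 10, "yaw": 0},
    {"x": 0, "y": 0, "z": 13, "yaw": 0},
    {"x": 0, "y": 0, "z": 13, "yaw": 0},
    {"x": 0, "y": 1.5, "z": 13, "yaw": 0},
    {"x": 0, "y": 2.5, "z": 13, "yaw": 0},
    {"x": 0, "y": 3.3, "z": 13, "yaw": 0},
    {"x": 0, "y": 4, "z": 13, "yaw": 0},
    {"x": 0, "y": 4.5, "z": 13, "yaw": 0},
    {"x": 0, "y": 5, "z": 13, "yaw": 0},
    {"x": 0, "y": 5.5, "z": 13, "yaw": 0},
    {"x": 0, "y": 6, "z": 13, "yaw": 0},
    {"x": 0, "y": 6.3, "z": 13, "yaw": 0},
    {"x": 0, "y": 6.6, "z": 13, "yaw": 0},
    {"x": 0, "y": 6.9, "z": 13, "yaw": 0},
    {"x": 0, "y": 6.9, "z": 13, "yaw": 0}
  ]
}}

```text
clock: 9.52
eef_pos: [0.5012, -0.0034, 0.0713]
tool_rot: [0.614, 0.789, 0.0, 0.0]
ft_force: [-0.7, 0.1, -0.3]
grip_width: -0.0001
grasp_force: 0.3
```

Emit:
{"fn": "move_arm", "kwargs": {
  "motion": [
    {"x": 0, "y": 0.2, "z": 0, "yaw": 0},
    {"x": 0, "y": 0.4, "z": 0, "yaw": 0},
    {"x": 0, "y": 0.6, "z": 0, "yaw": 0}
  ]
}}

```text
clock: 9.9
eef_pos: [0.5062, -0.0021, 0.0712]
tool_rot: [0.614, 0.789, -0.0, -0.0]
ft_force: [-7.0, -1.3, 3.7]
grip_width: 0.0003
grasp_force: 3.5
```

Run:
```python
from h import *
rel([((-.02-.0145,0),.07)])
im=bot.camera("scene")
cv2.imwrite("pics/s5.png",cv2.resize(im[170:290,220:380],None,fx=5,fy=5,interpolation=cv2.INTER_CUBIC))
for x in(0,.03,.038): print(x,(pix("scene",[*V2W([x,0]),.072])-[220,170])*5,(pix("scene",[*V2W([x+.045,0]),.057])-[220,170])*5)
```

```text
world [ 0.507 -0.003  0.07 ] rel cm [-0.11  0.07  0.12]
tool x ang deg 104.2 viewer yaw 14.1 t 9.9 F [-7.  -1.3  3.7]
0 [517.42307023 224.64936623] [532.93318478 300.51912856]
0.03 [527.58887829 260.55187117] [543.7278174  339.13907452]
0.038 [530.37904975 270.40589793] [546.69277729 349.74680845]
```

View pics/s5.png

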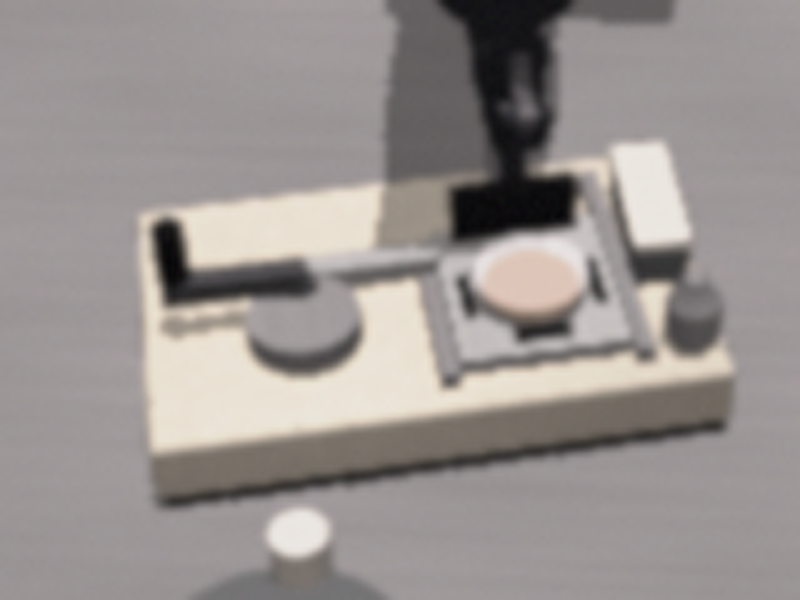

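The plate and dish have moved forward: the dish is now at (530,278), about 37 mm of travel, and the lens is covered. Pressing a little further to confirm the stop.

Emit:
{"fn": "move_arm", "kwargs": {
  "motion": [
    {"x": 0, "y": 0.2, "z": 0, "yaw": 0},
    {"x": 0, "y": 0.3, "z": 0, "yaw": 0},
    {"x": 0, "y": 0.3, "z": 0, "yaw": 0}
  ]
}}

```text
clock: 10.32
eef_pos: [0.5062, -0.0021, 0.0712]
tool_rot: [0.615, 0.789, -0.002, -0.002]
ft_force: [-9.4, -3.4, 8.6]
grip_width: 0.0
grasp_force: 5.3
```

The force has risen and the fingertips no longer advance, so the carriage is at its stop. Backing off and lifting clear.

Emit:
{"fn": "move_arm", "kwargs": {
  "motion": [
    {"x": 0, "y": -0.5, "z": 0, "yaw": 0},
    {"x": 0, "y": -2, "z": 0, "yaw": 0},
    {"x": 0, "y": -4, "z": 0, "yaw": 0},
    {"x": 0, "y": -4, "z": -5, "yaw": 0},
    {"x": 0, "y": -4, "z": -12, "yaw": 0},
    {"x": 0, "y": -4, "z": -12, "yaw": 0},
    {"x": 0, "y": -4, "z": -12, "yaw": 0}
  ]
}}

```text
clock: 11.2
eef_pos: [0.4717, -0.0111, 0.1919]
tool_rot: [0.614, 0.789, 0.001, 0.001]
ft_force: [-0.2, 1.0, -0.7]
grip_width: -0.0003
grasp_force: 0.0
```

Run:
```python
from h import *
im=bot.camera("scene")
cv2.imwrite("pics/s6.png",cv2.resize(im[170:290,220:380],None,fx=5,fy=5,interpolation=cv2.INTER_CUBIC))
o=bot.get_obs();print(o["eef_pos"],o["ft_force"],abs(o["joint_vel"]).max())
```

```text
[ 0.47055614 -0.01105799  0.19057829] [ 0.11160696 -0.07358049 -0.08613361] 0.02729509145945494
```

View pics/s6.png

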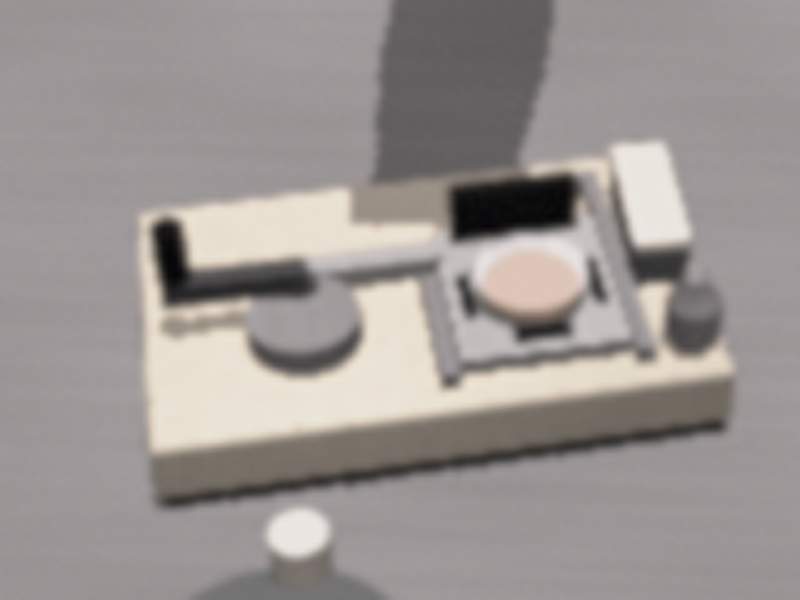

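The carriage is home with the dish flat at (530,278), the knob is still at (167,222), and the arm is clear. Handing in.

```bash
python3 -c "
from workcell import bot
print(bot.job_done())"
```

```text
the job is handed in; nothing more can be done
None
```

I swung the lever to the cam's low point, pushed the carriage home against its stop with the dish still flat in its seat, backed the arm clear, and handed the job in at about 11 s; no verdict came back.

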